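Check fraction tubes on the blue-light viewer

ROBOT

A 6-joint arm with a two-finger parallel gripper is mounted at the origin on the work surface. World frame = base frame: x ahead of the robot, y to its left, z up, the work surface at z = 0. Lengths are in m, angles in rad, forces in N, time in s.
With the tool pointing down it reaches from about 0.3 to 0.85 m from the base axis. Payload 5.4 kg.
Tool frame: the origin (TCP) lies at the centre of the arm's flange, where the gripper is bolted on; the fingertips stand 173 mm ahead of it and the grasp point (between the pads) lies 155 mm ahead of it; z points along the fingers, y is the line along which they close (so a half turn about z gives the same grasp; the last joint's range is limited). The gripper opens to 85 mm and grips with 20 to 120 N. Pads are 22 mm wide; open, the fingers measure 114 mm over their backs; the gripper's body (76 mm by 85 mm) begins 54 mm behind the grasp point. The pads swing forward as they close: fully open they stand 13 mm farther back than shut.
Start: joints at [-1.441, 0.158, 1.597, -0, 1.386, -0.21], TCP at [0.192, -0.542, 0.405] pointing down, gripper open.
Joint ranges: [-2.91, 2.91], [-0.94, 2.29], [0.18, 2.7], [-1.29, 4.43], [0.17, 2.64], [-3, 3]. Speed limits (rad/s): [2.57, 2.57, 3.14, 3.14, 3.14, 3.14].

INTERFACE

Orientations are given as a rotation vector (axis times angle).
In Python, from cell import env, fingers, planner, readout, vision gives the robot as it stands. The module is installed in compiled form; this text tells all that it offers. Calls block until the motion is done:
- env.move_to(position, orientation): joint-space move of the TCP to a pose.
- env.move_linear(position, velocity=0.15, orientation=None, max_force=None): straight line of the TCP; orientation=None keeps the orientation; velocity is the mean speed in m/s. With max_force (N) it stops when the force on the tool has changed by that much, and returns True; else False.
- env.movej(angles): joint-space move.
- fingers.grip(opening): finger opening in m; the grip force is fixed at half the most; returns when the fingers have stopped.
- env.dwell(seconds).
- planner.solve_ik(position, orientation): joint angles nearest the present ones, or None.
- readout.state(): the state.
- vision.camera(name): name is "scene" or "top"; returns a dict with "img" (400x640x3 uint8, red, green, blue), "z_map" (400x640 float32, m along the optical axis (not along the pixel's ray), 0 where there is no reading), "vfov" (degrees; the focal length in pixels is half the picture's height over the tangent of half this angle, whatever the lens; pixels are square), "cx", "cy" (the principal point, pixels), "pose" (4x4, takes a point from camera to world coordinates). Camera axes: x right, y up, looking along -z (the intrinsics and any distortion apply to the point x, -y, -z); pixel columns grow to the right and rows downward; lengths in m; the calibration is good to about 2 mm. A picture is of the moment at which its call begins.
A pose or a line that the arm cannot do raises env.MotionError and nothing moves.
- env.finish_job(): hands the job in; it is judged then, once.
The state is a dict: "time_s": time; "joints": joint angles; "qd": joint speeds; "joint_efforts": joint torques, N m; "position": TCP position; "tool_rot": TCP orientation; "ft_force": force on the tool from outside, world axes, zero at the start; "wrist_torque": the same for the moment, N m; "grip_width": finger opening in m; "gripper_force": force on a finger pad.
Only numpy, scipy, OpenCV 4.12 (cv2) and the standard library are available. Lean on these libraries where they do the work, as an engineer would, in place of code of your own. Each camera call takes 0.05 s, during which the arm holds its last target. There are 200 camera calls.

TASK

Check the collected fractions on the blue-light viewer: lift the clear rack that holds the green-capped tubes and, keeping it upright, set it down gently in the middle of the viewer's glass, its length along the shield's hinge. Then fold the stiff amber shield down from its open position to 45 degrees above flat, clear of the tubes, let go of it, and only then press the green lamp button. The shield must stay at that angle and the rack where you put it; leave the empty rack and everything else on the bench undisturbed.

Things in the scene. Friction and masses are not known exactly. Their poses are not given: they have to be found in the camera images.
- viewer: blue-light viewer, a beige instrument fixed to the bench, housing 225 deep (x from -120 to +105) x 250 wide (y) x 60 mm high. Origin: on the bench below the centre of its glass; x points from its front (lamp button, robot's side) to its rear (hinge), y along the hinge, z up. Its yaw varies by up to 0.28 rad. A control strip 55 mm deep runs along the front of the top
- glass (a point): centre of the top face of the viewer's pale blue glass, 62 mm above the bench, directly above the viewer's origin, axes as the viewer's; the glass is 120 (x) x 190 mm (y) and stands 2 mm proud of the deck
- shield (a joint): angle of the amber shield in rad: 0 = shut, lying flat over the glass; 1.57 = upright; at most 1.92 (leaning back). It starts open at 1.62 to 1.76; 45 degrees is 0.785. The hinge is stiff (about 0.55 N m of friction, some 4 N at the tab to move it) and the shield (0.3 kg) stays where it is left
- shield_hinge (a point): middle of the shield's hinge axis, 92 mm behind the viewer's origin (+x), 82 mm above the bench; the axis runs along the viewer's y. Axes as the viewer's. The shield is a transparent amber panel 236 wide, 5 mm thick, reaching from 10 to 160 mm from the axis, with 20 mm deep skirts along its two sides, on the glass side
- shield_tab (a point): grip point in the middle of the black tab on the shield's free edge, 172 mm from the hinge axis; the tab is 60 wide (along y), 12 mm thick, 155 to 185 mm from the hinge, in the panel's mid-plane, which passes through the axis. Its x axis lies in the panel and points from the tab to the hinge, y along the hinge, z out of the outer face (up when shut)
- lamp (a joint): travel of the lamp button in m: 0 = up, 0.006 = fully down (4 N); it springs back when let go
- lamp_top (a point): centre of the top of the round green lamp button, 24 mm across, pressed straight down, on the right (-y) corner of the viewer's front strip, 100 mm in front of and 88 mm to the right of the viewer's origin
- rack: the rack to be checked: clear acrylic, 130 long (its x) x 56 wide (its y), plate top 42 mm high, holding ten tubes fixed in it whose green caps reach 51 mm; about 0.16 kg. Origin: centre of its underside, z up. Grip it across its 56 mm width by the two long side panels, which span 10 to 40 mm above its underside
- rack_empty: a like clear rack, 130 x 56 x 42 mm, without tubes; leave it alone. Origin: centre of its underside
- bottle: bottle with an orange cap, 72 mm across, 140 mm high; leave it. Origin: centre of its underside
- calculator: black pocket calculator lying flat, 175 x 82 x 16 mm; leave it. Origin: centre of its underside
- flask: conical glass flask, 70 mm across the foot, 108 mm high; leave it. Origin: centre of its underside
- beaker: glass beaker, 68 mm across, 95 mm high; leave it. Origin: centre of its underside
- tip_box: closed box of pipette tips, blue with a clear lid, 124 x 86 x 88 mm; leave it. Origin: centre of its underside
Not all that is in view belongs to the job. What is shaped like the rack but purple or red is not meant.

How it is judged:
On the way, in this order (a step that is already met when the one before it is completed fails the run):
1. the tube rack stands upright and released in the middle of the glass, lengthwise along the hinge, with the shield still open (x of rack in the frame of glass between -0.022 and 0.022 m and y of rack in the frame of glass between -0.03 and 0.03 m and z of rack in the frame of glass between -0.004 and 0.005 m and angle between rack's own z axis and vertical below 0.08 rad and angle between the x axis of rack and the y axis of viewer, either way round below 0.2 rad and linear speed of rack below 0.02 m/s and contact force between the fingers and rack below 0.2 N and value of joint shield above 1.3 rad), for 0.2 s.
2. the shield rests at 45 degrees, released, with the rack still in its place (x of rack in the frame of glass between -0.022 and 0.022 m and y of rack in the frame of glass between -0.03 and 0.03 m and z of rack in the frame of glass between -0.004 and 0.005 m and angle between rack's own z axis and vertical below 0.08 rad and angle between the x axis of rack and the y axis of viewer, either way round below 0.2 rad and linear speed of rack below 0.02 m/s and contact force between the fingers and rack below 0.2 N and value of joint shield between 0.655 and 0.915 rad and velocity of joint shield between -0.05 and 0.05 rad/s and contact force between the fingers and viewer below 0.2 N), for 0.3 s.
3. the lamp button is pressed down (value of joint lamp above 0.004 m), for 0.05 s.
At the end, for the whole second after the job is handed in: Rack upright, still and released on the glass: within 22 mm (front to back) and 30 mm (along the hinge) of its centre, length within 0.2 rad of the hinge. Shield resting released at 45 degrees (0.655 to 0.915 rad). Lamp button up again after its press (all of step 2 and value of joint lamp below 0.002 m); the robot touches nothing.
It fails at once if the lamp is switched on before the shield is down (above about 57 degrees) (value of joint lamp above 0.003 m and value of joint shield above 1 rad).
It fails at once if the shield touches the rack (contact force between shield and rack above 0.5 N).
It fails at once if the tube rack is tipped more than about 30 degrees (angle between rack's own z axis and vertical above 0.5 rad).
It fails at once if the rack is dropped (falls freely by more than about 6 mm) or banged down on the viewer (more than 90 N) ((linear speed of rack above 0.35 m/s and contact force between the fingers and rack below 0.05 N) or contact force between rack and viewer above 90 N).
It fails at once if something else on the bench is shifted more than 20 mm or knocked over (distance of any of rack_empty, bottle, calculator, flask, beaker, tip_box from where it was at the start of the episode above 0.02 m or angle between any of rack_empty, bottle, calculator, flask, beaker, tip_box's own z axis and vertical above 0.4 rad).
It also fails if it takes over 56 s, if anything falls off the work surface, if the arm or the gripper's body presses on something with over 40 N, if the wrist force passes 120 N, or if a joint passes its speed limit or range.

## Working session

There is one attempt and no reset: what is moved stays moved. The work goes in short steps, each a Python script; the robot and the scene stay as the last script left them, time stands still between calls to the robot, and variables do not carry over. Pictures are saved under pics/ and viewed, at most 10 in all, crops included, and the job is handed in when it is done.

```bash
ls; mkdir -p pics
python3 - <<'E'
from cell import vision,readout
import cv2,numpy as np
for n in("scene","top"):
    c=vision.camera(n); cv2.imwrite(f"pics/{n}0.png",c["img"][:,:,::-1]); np.savez(f"{n}0.npz",**c)
    print(n,{k:v for k,v in c.items() if k not in("img","z_map")})
s=readout.state();print(s)
E
```

```text
pics
scene {'vfov': 42.39116039129927, 'cx': 322.5454389602591, 'cy': 205.54490073009546, 'pose': array([[ 0.45592151, -0.62309449,  0.63552249,  1.67479815],
       [ 0.89001484,  0.31675667, -0.32793108, -0.57303151],
       [ 0.00302606,  0.71513528,  0.69897953,  1.34693628],
       [ 0.        ,  0.        ,  0.        ,  1.        ]])}
top {'vfov': 46.90303439382817, 'cx': 318.8341697170761, 'cy': 198.3048157062527, 'pose': array([[-0.01949196,  0.99714333, -0.07297427,  0.38759405],
       [-0.99974957, -0.02024135, -0.00954377,  0.01049432],
       [-0.0109936 ,  0.07276997,  0.99728816,  1.74233817],
       [ 0.        ,  0.        ,  0.        ,  1.        ]])}
{'time_s': 0.1, 'joints': array([-1.44109176e+00,  1.58980208e-01,  1.59811229e+00,  1.82255093e-05,
        1.38620822e+00, -2.10107045e-01]), 'qd': array([-0.00039822, -0.00177508, -0.00356888,  0.00136467, -0.00011725,
       -0.00231113]), 'joint_efforts': array([-3.99052587e-04, -3.96990180e+01, -3.32338107e+01, -3.21986745e-04,
        4.14454815e-03,  8.77033017e-06]), 'position': array([ 0.19159785, -0.54186983,  0.40381538]), 'tool_rot': array([-3.09467540e+00, -5.30916708e-01, -1.35873194e-04]), 'ft_force': array([-0.38632101,  0.39924756,  0.64366095]), 'wrist_torque': array([0.00123363, 0.02030473, 0.0215361 ]), 'gripper_force': 0.0, 'grip_width': 0.08558605749200038}
```

View pics/scene0.png

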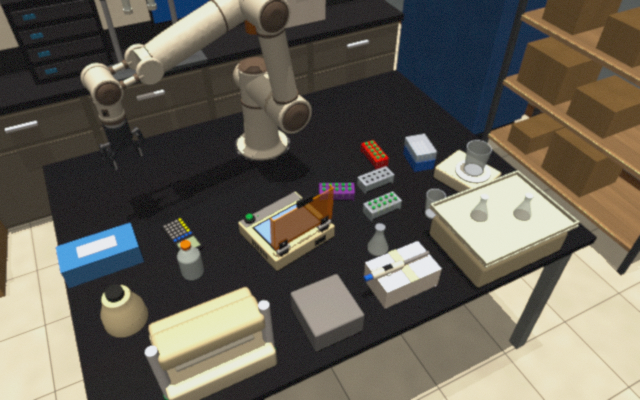

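View pics/top0.png

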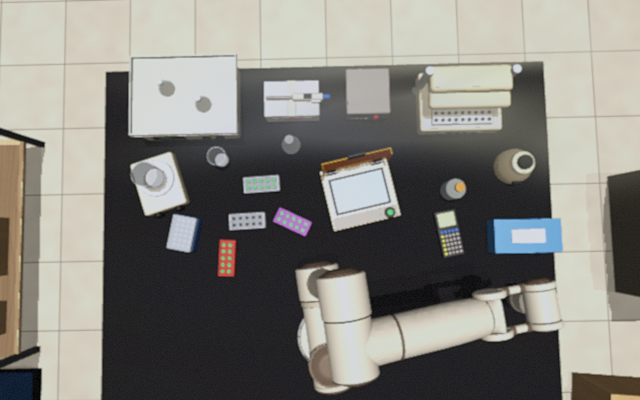

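Top view candidates are: clear rack with green caps at (261,184), clear rack with empty dark holes at (247,221), purple at (293,221) and red at (227,258). Only (261,184) is both clear and green-capped. The viewer glass is at about (360,191), the lamp button at (390,212), and the shield edge at about (357,160). I'll confirm with a crop and measure.

```bash
cat > h.py <<'E'
import numpy as np,cv2
from scipy.spatial.transform import Rotation as R
def f(c): return 200/np.tan(np.radians(float(c["vfov"]))/2)
def ray(c,uv):
    uv=np.atleast_2d(uv).astype(float); d=np.c_[(uv[:,0]-c["cx"])/f(c),-(uv[:,1]-c["cy"])/f(c),-np.ones(len(uv))]
    return d@c["pose"][:3,:3].T
def onplane(c,uv,z):
    d=ray(c,uv);o=c["pose"][:3,3];return o+d*((z-o[2])/d[:,2])[:,None]
def bydepth(c,uv):
    uv=np.atleast_2d(uv).astype(int);return c["pose"][:3,3]+ray(c,uv)*c["z_map"][uv[:,1],uv[:,0]][:,None]
def mask(c,box,lo,hi):
    h=cv2.cvtColor(c["img"],cv2.COLOR_RGB2HSV);m=cv2.inRange(h,np.array(lo),np.array(hi));k=np.zeros_like(m);x0,y0,x1,y1=box
    k[y0:y1,x0:x1]=m[y0:y1,x0:x1];return k
def pix(m): y,x=np.nonzero(m);return np.c_[x,y]
def down(yaw):  # tool pointing down, tool y (closing) at world angle yaw
    y=np.array([np.cos(yaw),np.sin(yaw),0]);z=np.array([0,0,-1.]);return R.from_matrix(np.c_[np.cross(y,z),y,z])
E
python3 - <<'E'
from h import *
c=dict(np.load("top0.npz"));s=dict(np.load("scene0.npz"))
a=cv2.resize(c["img"][140:290,210:420],None,fx=3.8,fy=3.8,interpolation=cv2.INTER_CUBIC)
cv2.imwrite("pics/crop.png",a[:,:,::-1])
m=mask(c,(238,170,285,197),(35,60,60),(95,255,255));p=pix(m);w=onplane(c,p,.051)
r=cv2.minAreaRect((w[:,:2]*1000).astype(np.float32));print("caps",len(p),r,np.median(bydepth(c,p)[:,2]))
m=mask(c,(238,170,285,197),(0,0,90),(180,255,255));p=pix(m);w=onplane(c,p,.042)
print("rack outline",len(p),cv2.minAreaRect((w[:,:2]*1000).astype(np.float32)),np.median(bydepth(c,p)[:,2]))
m=mask(c,(380,200,402,222),(45,100,40),(85,255,255));p=pix(m);w=bydepth(c,p)
zt=np.median(w[:,2]);print("lamp",len(p),zt,onplane(c,p.mean(0),zt))
m=mask(c,(325,165,395,220),(85,20,100),(130,255,255));n,l,st,ce=cv2.connectedComponentsWithStats(m);i=1+np.argmax(st[1:,4])
p=pix(l==i);w=onplane(c,p,.062);print("glass",len(p),cv2.minAreaRect((w[:,:2]*1000).astype(np.float32)),w.mean(0),np.median(bydepth(c,p)[:,2]))
for y in (165,175,191,220): print(y,c["img"][y,360],bydepth(c,[[360,y]]))
E
```

```text
caps 95 ((571.29248046875, 240.2750244140625), (35.60860824584961, 107.70951843261719), 3.2375998497009277) 0.05019061791814994
rack outline 628 ((570.7657470703125, 240.80543518066406), (63.55236053466797, 137.75318908691406), 3.2288787364959717) 0.041946978128803436
lamp 37 0.08195550739919133 [[ 0.4555848  -0.2281686   0.08195551]]
glass 1142 ((534.8905029296875, -121.98749542236328), (123.58292388916016, 192.8617706298828), 12.455652236938477) [ 0.54859614 -0.14874777  0.062     ] 0.061263062296115445
165 [185 181 165] [[ 0.62985825 -0.12679153  0.06315201]]
175 [205 216 224] [[ 0.59331752 -0.12607093  0.06021426]]
191 [207 218 226] [[ 0.53418889 -0.12432964  0.06283452]]
220 [198 193 190] [[ 0.42839995 -0.12172475  0.06097835]]
```

View pics/crop.png

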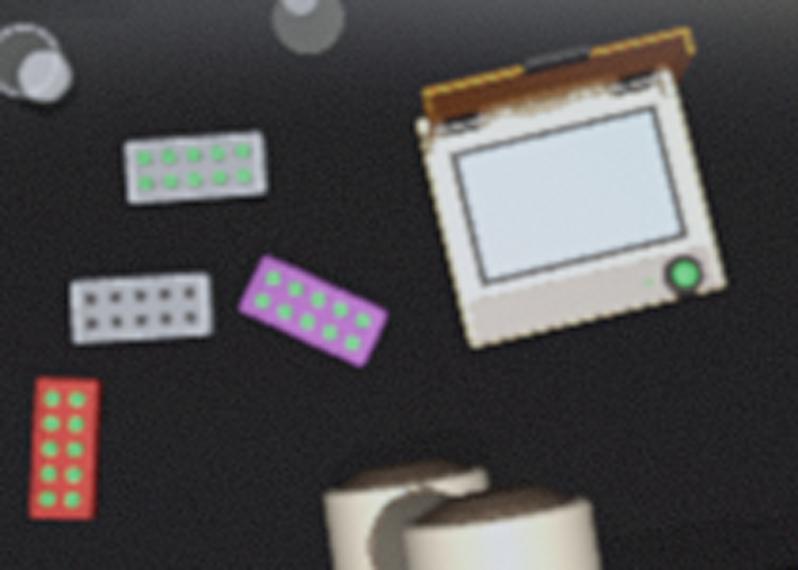

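The crop confirms it: the rack at top pixel (261,184) is clear with green caps, and the sizes and heights match. The glass pose predicts the lamp to within 2 mm. Next I'll measure the shield angle and check IK for every pose.

```bash
cat >> h.py <<'E'
C=np.array([.535,-.122,0.]);YAW=np.radians(12.46);RV=R.from_euler("z",YAW)
def V(x,y,z): return C+RV.apply([x,y,z])
RACK=np.array([.571,.2405]);RYAW=np.radians(3.23)
def shield(th,back=0.,sgn=1,r=.172):
    p=np.array([-np.cos(th),0,np.sin(th)]);n=np.array([-np.sin(th),0,-np.cos(th)])
    y=sgn*n;z=-p;M=np.c_[np.cross(y,z),y,z]
    return C+RV.apply(np.array([.092,0,.082])+p*(r+.155+back)),(RV*R.from_matrix(M)).as_rotvec()
E
python3 - <<'E'
from h import *
from cell import planner
c=dict(np.load("top0.npz"))
g=[[u,v] for v in range(150,164) for u in range(345,370,3)]
w=bydepth(c,np.array(g));q=RV.inv().apply(w-C);k=q[:,2]>.15;print(np.round(q[k],3)[np.argsort(-q[k,2])][:12])
t=q[q[:,2]>.235];print(len(t),t.mean(0) if len(t) else "")
def T(n,p,o):
    j=planner.solve_ik(p,o);print(n,None if j is None else np.round(j,2))
for s in(0,np.pi):
    T("pick",[*RACK,.183],down(RYAW+s).as_rotvec());T("lift",[*RACK,.35],down(RYAW+s).as_rotvec())
    T("via",V(-.03,.18,.35),down(YAW+s).as_rotvec());T("place",V(-.003,0,.248),down(YAW+s).as_rotvec())
    T("lamp",V(-.1,-.088,.255),down(YAW+s).as_rotvec())
for s in(1,-1):
    for th in(1.7,1.2,.785): T(("tab",s,th),*shield(th,0,s))
    T("tabback",*shield(1.7,.1,s));T("tabback",*shield(.785,.1,s))
E
```

```text
[[-0.115  0.161  1.742]
 [ 0.105  0.008  0.273]
 [ 0.107  0.017  0.271]
 [ 0.106 -0.002  0.27 ]
 [ 0.102 -0.021  0.269]
 [ 0.109  0.007  0.269]
 [ 0.105 -0.022  0.268]
 [ 0.104 -0.012  0.267]
 [ 0.105  0.018  0.266]
 [ 0.103  0.008  0.266]
 [ 0.098  0.03   0.266]
 [ 0.1    0.009  0.266]]
36 [0.09608601 0.00382785 0.29928856]
pick [ 0.2   0.53  1.61 -0.    1.01  0.15]
lift [ 0.2   0.32  1.52 -0.    1.3   0.15]
via [-0.16 -0.07  1.95 -0.    1.27 -0.37]
place [-0.45  0.26  1.81 -0.    1.07 -0.67]
lamp [-0.7   0.17  1.9  -0.    1.07 -0.92]
pick [ 0.2   0.53  1.61 -0.    1.01 -2.99]
lift [ 0.2   0.32  1.52 -0.    1.3  -2.99]
via [-0.16 -0.07  1.95  0.    1.27  2.77]
place [-0.45  0.26  1.81  0.    1.07  2.48]
lamp [-0.7   0.17  1.9   0.    1.07  2.22]
('tab', 1, 1.7) [-0.31  0.45  1.24 -0.06  1.57  2.62]
('tab', 1, 1.2) [-0.54 -0.06  1.88  0.29  1.07  2.28]
('tab', 1, 0.785) [-0.86 -0.32  2.32  0.89  0.93  1.59]
tabback [-0.3   0.45  1.04 -0.06  1.76  2.62]
tabback [-1.07 -0.62  2.36  0.8   1.25  1.65]
('tab', -1, 1.7) [-0.31  0.45  1.24 -0.06  1.57 -0.52]
('tab', -1, 1.2) [-0.54 -0.06  1.88  0.29  1.07 -0.87]
('tab', -1, 0.785) [-0.86 -0.32  2.32  0.89  0.93 -1.55]
tabback [-0.3   0.45  1.04 -0.06  1.76 -0.52]
tabback [-1.07 -0.62  2.36  0.8   1.25 -1.49]
```

Run:
```python
from h import *
from cell import env,fingers,readout,vision
s=readout.state();p=s["position"]
env.move_linear([p[0],p[1],.52],velocity=.25)
o=down(RYAW).as_rotvec()
env.move_to([*RACK,.50],o)
env.move_linear([*RACK,.26],velocity=.25)
c=vision.camera("scene");a=cv2.resize(c["img"][120:260,300:480],None,fx=4,fy=4,interpolation=cv2.INTER_CUBIC);cv2.imwrite("pics/pre.png",a[:,:,::-1])
s=readout.state();print(s["time_s"],s["position"],s["ft_force"])
```

```text
4.9167 [0.5719085  0.24065334 0.26217215] [-0.1932747   0.76578872  0.69761191]
```

View pics/pre.png

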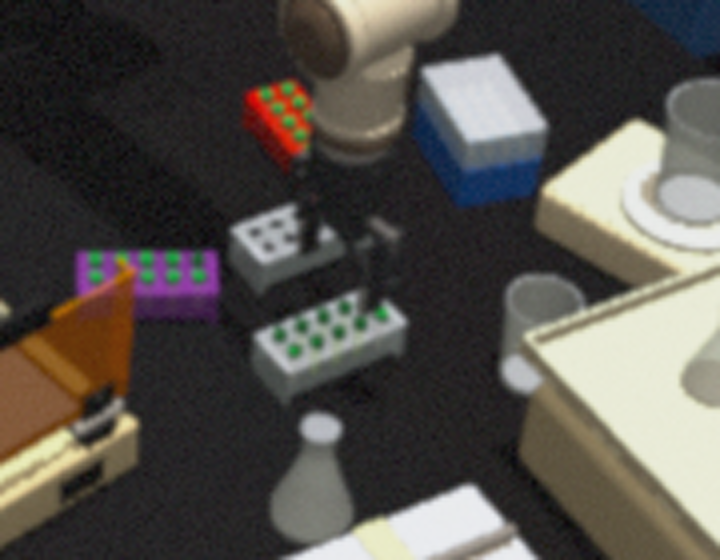

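The crop shows the fingers above and straddling the green-capped rack: tips at about (310,240) and (375,300), rack centre at about (330,335). I'll descend and grip.

Run:
```python
from h import *
from cell import env,fingers,readout,vision
hit=env.move_linear([*RACK,.183],velocity=.1,max_force=8);s=readout.state();print(hit,s["position"])
if not hit:
    fingers.grip(.04);s=readout.state();print(s["grip_width"],s["gripper_force"],s["position"])
    env.move_linear([*RACK,.20],velocity=.06);env.move_linear([*RACK,.35],velocity=.15)
    env.dwell(.2);s=readout.state();print(s["time_s"],s["grip_width"],s["gripper_force"],s["ft_force"],s["position"])
    c=vision.camera("scene");a=cv2.resize(c["img"][80:240,300:480],None,fx=3.5,fy=3.5,interpolation=cv2.INTER_CUBIC);cv2.imwrite("pics/lift.png",a[:,:,::-1])
```

```text
False [0.57147308 0.24058881 0.18373069]
0.05506905173871883 64.530328810215 [0.5715357  0.24061274 0.18404615]
8.0 0.05490505848398688 63.89841064810753 [ 0.42999462 -0.67459393 -0.99206113] [0.57078307 0.24043207 0.3488898 ]
```

View pics/lift.png

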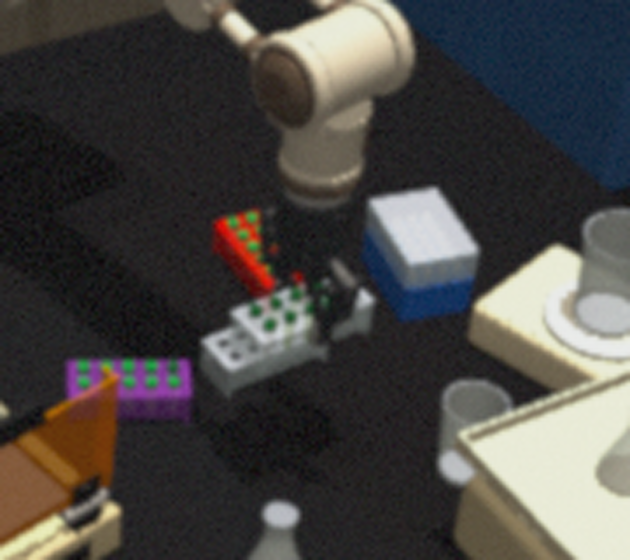

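The rack is lifted level and clear of the empty rack, with its caps at about (275,310) in the crop. I'll carry it in front of the open shield and place it.

```bash
python3 - <<'E'
from h import *
from cell import env,fingers,readout,vision
o=down(YAW).as_rotvec()
env.move_linear(V(-.04,.20,.36),velocity=.2,orientation=o)
env.move_linear(V(-.004,0,.33),velocity=.2)
env.move_linear(V(-.004,0,.262),velocity=.12)
hit=env.move_linear(V(-.004,0,.238),velocity=.015,max_force=5)
s=readout.state();print(hit,s["position"],s["ft_force"],s["time_s"])
fingers.grip(.085)
s=readout.state();print(s["grip_width"],s["gripper_force"])
env.move_linear(V(-.004,0,.40),velocity=.2)
env.move_linear(V(-.10,.0,.47),velocity=.3)
p,o=shield(1.65,.12,-1)
s=readout.state();print(s["time_s"],s["joints"].round(2))
for n in("scene","top"):
    c=vision.camera(n);np.savez(n+"1.npz",**c);x0,y0=(215,160) if n=="scene" else (300,130)
    cv2.imwrite(f"pics/{n}1.png",cv2.resize(c["img"][y0:y0+120,x0:x0+150],None,fx=4,fy=4,interpolation=cv2.INTER_CUBIC)[:,:,::-1])
E
python3 -c "
import cv2,numpy as np
cv2.imwrite('pics/both1.png',cv2.resize(np.vstack([cv2.imread('pics/scene1.png'),cv2.imread('pics/top1.png')]),(375,600)))"
```

```text
True [ 0.53108008 -0.12286543  0.24604926] [-0.50029653  0.24050756  4.27759632] 12.1833
0.08501152725767105 0.0
14.0667 [-0.58 -0.18  1.81  0.    1.52 -0.8 ]
```

View pics/both1.png

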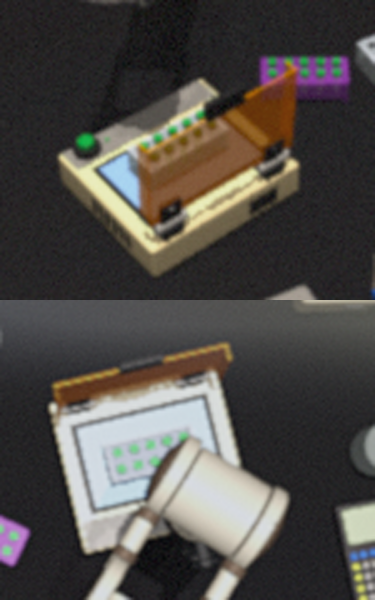

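Both views show the rack upright on the glass with the shield still open. In the top panel its left end (about (105,455)) is roughly 30 mm inside the glass edge, as expected. I'll check this numerically, then move to the tab.

Run:
```python
from h import *
from cell import env,fingers,readout,vision
c=dict(np.load("top1.npz"));m=mask(c,(338,170,362,205),(35,60,60),(95,255,255));q=RV.inv().apply(onplane(c,pix(m),.113)-C)
print("caps y max (expect .054)",q[:,1].max(),"x range",q[:,0].min(),q[:,0].max())
if 1:
    fingers.grip(.06)
    p,o=shield(1.65,.09,-1);env.move_to(p,o)
    p,o=shield(1.65,.0,-1);hit=env.move_linear(p,velocity=.1,max_force=6,orientation=o)
    s=readout.state();print(hit,s["position"],p,s["ft_force"],s["time_s"])
    c=vision.camera("scene");cv2.imwrite("pics/tab.png",cv2.resize(c["img"][140:290,210:390],None,fx=3.5,fy=3.5,interpolation=cv2.INTER_CUBIC)[:,:,::-1])
```

```text
caps y max (expect .054) 0.053476834149199605 x range -0.02123232080715245 0.013412973502997536
False [ 0.65031747 -0.09662697  0.40903247] [ 0.65009626 -0.09656806  0.40797486] [-0.62771722 -0.16894374 -0.01804683] 16.4583
```

View pics/tab.png

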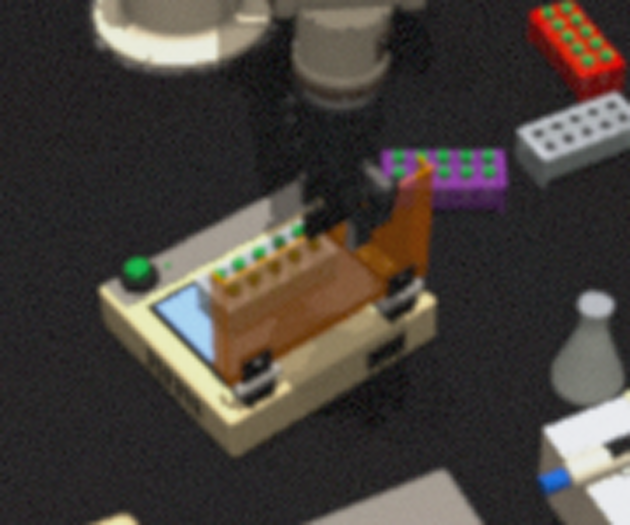

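The outer finger (about (365,220)) is behind the tab, so the fingers straddle it. I'll grip and fold along the arc.

Run:
```python
from h import *
from cell import env,fingers,readout,vision
fingers.grip(.0);s=readout.state();print(s["grip_width"],s["gripper_force"],s["ft_force"])
if .009<s["grip_width"]<.018:
    for th in np.linspace(1.65,.785,10)[1:]:
        p,o=shield(th,0,-1);env.move_linear(p,velocity=.08,orientation=o)
        s=readout.state();print(round(th,2),s["ft_force"].round(1),s["grip_width"].round(4),s["time_s"])
        if np.linalg.norm(s["ft_force"])>40:break
c=vision.camera("scene");cv2.imwrite("pics/fold.png",cv2.resize(c["img"][140:290,210:390],None,fx=3.5,fy=3.5,interpolation=cv2.INTER_CUBIC)[:,:,::-1])
```

```text
0.010694318404062042 60.238155126571655 [-1.53960592 -0.16181385  2.56072127]Traceback (most recent call last):
  File "<stdin>", line 7, in <module>
AttributeError: 'float' object has no attribute 'round'
```

Run:
```python
from h import *
from cell import env,fingers,readout,vision
for th in np.linspace(1.65,.785,10)[2:]:
    p,o=shield(th,0,-1);env.move_linear(p,velocity=.08,orientation=o)
    s=readout.state();print(round(th,2),s["ft_force"].round(1),round(s["grip_width"],4),s["time_s"])
    if np.linalg.norm(s["ft_force"])>40:break
c=vision.camera("scene");cv2.imwrite("pics/fold.png",cv2.resize(c["img"][140:290,210:390],None,fx=3.5,fy=3.5,interpolation=cv2.INTER_CUBIC)[:,:,::-1])
```

```text
1.46 [-5.   1.6  6.9] 0.0106 18.0833
1.36 [-6.4  1.8  7.4] 0.0111 18.625
1.27 [-7.3  2.1  7.2] 0.0109 19.1667
1.17 [-8.9  2.3  8.1] 0.0109 19.7083
1.07 [-11.8   3.4   9.7] 0.0109 20.25
0.98 [-15.4   3.1  12.7] 0.0106 20.7917
0.88 [-19.5   3.9  14.4] 0.0111 21.3333
0.78 [-24.8   5.   17.1] 0.0109 21.875
```

View pics/fold.png

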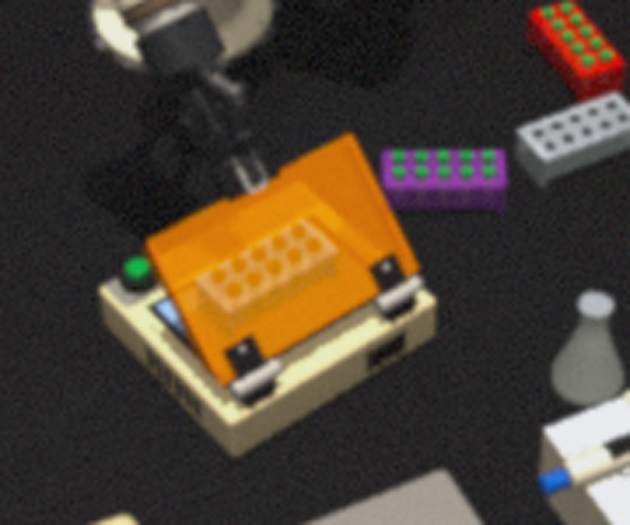

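The shield is folded to about 45 degrees, with the rack in place beneath it at about (265,265). I'll release it, back out and measure the angle.

Run:
```python
from h import *
from cell import env,fingers,readout,vision
fingers.grip(.05)
p,o=shield(.785,.1,-1);env.move_linear(p,velocity=.12,orientation=o)
s=readout.state();print(s["ft_force"].round(1),s["time_s"])
c=vision.camera("scene");np.savez("scene2.npz",**c)
m=mask(c,(245,170,335,255),(8,150,80),(22,255,255));p=pix(m);q=RV.inv().apply(bydepth(c,p)-C)
k=(q[:,2]>.1)&(q[:,2]<.22)&(abs(q[:,1])<.11);q=q[k];th=np.arctan2(q[:,2]-.082,.092-q[:,0]);print(len(q),np.percentile(th,[10,25,50,75,90]),np.polyfit(q[:,0],q[:,2],1))
```

```text
[-0.1 -0.1 -0.5] 23.3667
2518 [0.7750411  0.79934242 0.8255633  0.86125781 0.91977187] [-0.97919812  0.17879297]
```

Run:
```python
from h import *
from cell import env,fingers,readout,vision
fingers.grip(0.)
o=down(YAW).as_rotvec()
env.move_linear(V(-.2,-.088,.42),velocity=.15,orientation=o)
env.move_linear(V(-.1,-.088,.33),velocity=.15)
env.move_linear(V(-.1,-.088,.272),velocity=.08)
hit=env.move_linear(V(-.1,-.088,.235),velocity=.02,max_force=9)
s=readout.state();print(hit,s["position"],s["ft_force"],s["time_s"])
env.dwell(.15)
env.move_linear(V(-.1,-.088,.30),velocity=.1)
env.move_linear(V(-.16,-.088,.42),velocity=.2)
s=readout.state();print(s["ft_force"].round(1),s["time_s"])
c=vision.camera("scene");cv2.imwrite("pics/end.png",cv2.resize(c["img"][140:290,210:390],None,fx=3.5,fy=3.5,interpolation=cv2.INTER_CUBIC)[:,:,::-1])
m=mask(c,(245,170,335,255),(8,150,80),(22,255,255));p=pix(m);q=RV.inv().apply(bydepth(c,p)-C)
k=(q[:,2]>.1)&(q[:,2]<.22)&(abs(q[:,1])<.11);q=q[k];print(len(q),np.polyfit(q[:,0],q[:,2],1))
```

```text
True [ 0.45644966 -0.22956846  0.24936932] [-1.58069055  1.32571594  7.22528157] 27.9583
[ 0.1  0.3 -0. ] 29.5917
2518 [-0.98003301  0.17843239]
```

View pics/end.png

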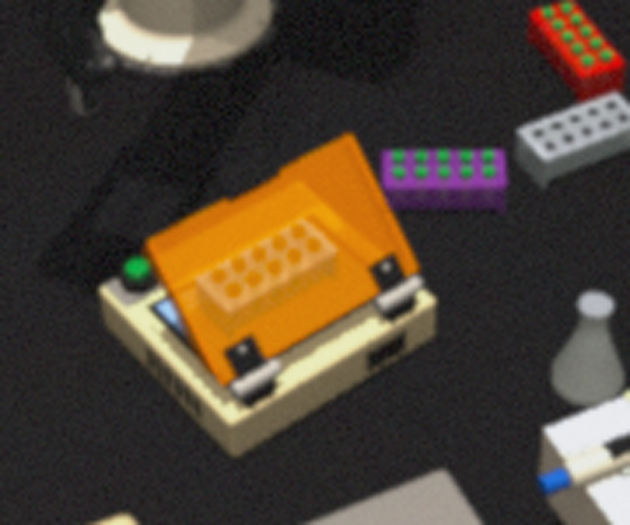

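The shield is still at 45 degrees, the rack is under it, and the lamp button (about (137,268)) is up again. The press passed 4 N after about 6 mm of travel. Handing in.

```bash
python3 -c "
from cell import env;print(env.finish_job())"
```

```text
the job is handed in; nothing more can be done
None
```

The rack is centred on the glass, the shield rests released at about 45°, and the lamp button was pressed and is up again; I handed the job in at about 30 s, but the judging result was not reported back.

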